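# Find the release notch of the control box by feel and pop its cover

### The arm

A 6-joint arm with a two-finger parallel gripper is mounted at the origin on the work surface. World frame = base frame: x ahead of the robot, y to its left, z up, the work surface at z = 0. Lengths are in m, angles in rad, forces in N, time in s.
With the tool pointing down it reaches from about 0.3 to 0.875 m from the base axis. Payload 6.4 kg.
Tool frame: the origin (TCP) lies at the very end of the fingers, on their centre line; the grasp point (between the pads) lies 19 mm behind it (manip.hold_point_z is the distance from the TCP to the grasp point, in m); z points along the fingers, y is the line along which they close (so a half turn about z gives the same grasp; the last joint's range is limited). The gripper opens to 88 mm and grips with 3 to 60 N. Pads are 18 mm wide; open, the fingers measure 123 mm over their backs; the gripper's body (75 mm by 187 mm) begins 45 mm behind the grasp point.
Start: joints at [-1.528, 0.181, 1.607, -0, 1.354, -0.206], TCP at [0.142, -0.557, 0.206] pointing down, gripper open.
Joint ranges: [-2.99, 2.99], [-0.89, 2.07], [0.3, 2.58], [-1.14, 4.28], [0, 2.63], [-3.12, 3.12]. Speed limits (rad/s): [2.57, 2.57, 3.01, 3.14, 3.14, 3.14].

### API

Orientations are given as a 3x3 rotation matrix whose columns are the frame's x, y, z axes.
In Python, from cell import manip gives the robot as it stands.
- The arm moves only by the tool play_rows, never from a script. Its argument "deltas" is one flat list of numbers, 7 for each row, row after row: the closure, from 0 (fully open) to 1 (shut), then the shift along the tool's x, y, z in mm, then the turn, a rotation vector about the tool's x, y, z in degrees. A call has 1 to 8 rows; each row is the pose to reach, as a shift and turn from the pose commanded when the call began, along the tool's axes at that moment; what a row does not reach only later rows make up. A row lasts 1/10 s, in which the tool goes at most 50 mm and 8.59 degrees, less where a joint would pass 70% of its speed; a pose out of reach is approached as far as the arm can. A call with a gripper value outside its range is refused whole. The fingers move at their own pace and stop on an object; "squeeze" is the grip in N (left out, the last holds). Time passes only in rows, so rows that repeat a pose let the fingers close. It gives the time, the measured TCP pose, the force, the opening and the grip force at its end, in the units of the state.
- manip.get_state(): the state, without advancing time (a new reading comes with each control period).
- manip.read_camera(name): name is "scene" or "top"; returns a dict with "pixels" (384x512x3 uint8, blue, green, red), "z_map" (384x512 float32, m along the optical axis (not along the pixel's ray), 0 where there is no reading), "vfov" (degrees; the focal length in pixels is half the picture's height over the tangent of half this angle, whatever the lens; pixels are square), "cx", "cy" (the principal point, pixels), "world_from_camera" (4x4, takes a point from camera to world coordinates). Camera axes: x right, y up, looking along -z (the intrinsics and any distortion apply to the point x, -y, -z); pixel columns grow to the right and rows downward; lengths in m; the calibration is good to about 2 mm. A picture is of the moment at which its call begins.
- manip.close_job(): hands the job in; it is judged then, once.
The state is a dict: "time_s": time; "q": joint angles; "joint_velocities": joint speeds; "joint_torque": joint torques, N m; "eef_pos": TCP position; "tool_rot": TCP orientation; "ft_force": force on the tool from outside, world axes, zero at the start; "wrist_torque": the same for the moment, N m; "opening": finger opening in m; "grip_force": force on a finger pad.
Only numpy, scipy, OpenCV 4.12 (cv2) and the standard library are available. Lean on these libraries where they do the work, as an engineer would, in place of code of your own. Each camera call takes 0.05 s, during which the arm holds its last target. There are 200 camera calls.

### The job

Open the control box: put a fingertip on the plain grey front edge at its left-hand end (left as seen from the robot), feel along the edge to the right for the hidden notch, and press the tongue inside all the way down so that the cover springs back and stays open. Then come away from the box; only touch and press, and leave the tools and parts lying around it where they are.

Things in the scene. Friction and masses are not known exactly. Their poses are not given: they have to be found in the camera images.
- control_box: Dark steel control box, 350 mm wide (its y), 220 deep (its x), 80 high, fixed to the bench. Origin: centre of its underside; its front faces its -x (towards the robot), its y points left, z up. Along the front of its top runs a flat grey plastic edge, 40 mm wide (box x -0.110 to -0.070), between two dark corner blocks 3 mm higher. Behind the edge lies the dark flat cover, flush with it.
- edge_left (a point): Left-hand end (box y = +0.105) of the grey edge, on its top, midway across its 40 mm width, beside the corner block. From here at least 30 mm of the edge is always plain. Axes as the box's.
- edge_mid (a point): Midpoint of the 210 mm long grey edge, level with its top (80 mm), midway across its width; axes as the box's. The one notch is 50 mm long, cut through the edge's full width, open to the front; its centre lies anywhere within 50 mm either side of this point, not given: feel or look for it. Its floor is the tongue, of the same grey plastic, 46 x 36 mm, its top 14 mm below the edge's top.
- edge_right (a point): Right-hand end (box y = -0.105) of the grey edge, on its top, midway across its width. The last 30 mm are always plain. Axes as the box's.
- tongue (a joint): Travel of the release tongue in the notch (m): 0 = up, 0.006 = fully down, pressed straight down. Spring: 2.4 N to start, about 5 N fully down, then a hard stop; it comes up again when let go. It frees the cover at about 0.004.
- cover (a joint): Travel of the cover (m): 0 = shut and latched, 0.060 = open. Once the tongue is pressed a spring of about 4 N slides it away from the robot (box +x) by itself in about half a second, and it stays open.
- terminal_a: grey plastic rail terminal, 42 x 34 x 40 mm, loose on the bench by the box; leave alone. Origin: centre of its underside.
- terminal_b: narrower grey plastic rail terminal, 42 x 22 x 40 mm, loose on the bench by the box; leave alone. Origin: centre of its underside.
- gland: brass cable gland, 34 mm across and 36 mm high, loose on the bench by the box; leave alone. Origin: centre of its underside.
- screwdriver: screwdriver with a red handle, lying down, loose on the bench by the box; leave alone. Origin: middle of its length.
- wrench: steel wrench, lying down, loose on the bench by the box; leave alone. Origin: middle of its length.
- spray_can: upright can, 52 mm across and 150 mm high, loose on the bench by the box; leave alone. Origin: centre of its underside.
- parts_tray: open plastic tray, 120 x 80 x 40 mm, loose on the bench by the box; leave alone. Origin: centre of its underside.

How it is judged:
On the way, in this order (a step that is already met when the one before it is completed fails the run):
1. a fingertip touches the grey edge in its left-hand part (contact force between the fingers and anything else above 0.3 N and value of joint tongue below 0.001 m and y of the grasp point in the frame of edge_mid between 0.04 and 0.14 m and x of the grasp point in the frame of edge_mid between -0.05 and 0.05 m and z of the grasp point in the frame of edge_mid between -0.01 and 0.05 m), for 0.1 s.
2. a fingertip in the notch presses the tongue down (value of joint tongue above 0.003 m and contact force between the fingers and anything else above 1 N and z of the grasp point in the frame of edge_mid below 0.05 m).
At the end, for the whole second after the job is handed in: The cover is open (at least 55 mm of its 60 mm) and at rest, the tongue has come up again (within 1 mm), and every loose thing is within 30 mm of where it was (value of joint cover above 0.055 m and velocity of joint cover below 0.01 m/s and value of joint tongue below 0.001 m and distance of each of terminal_a, terminal_b, gland, screwdriver, wrench, spray_can, parts_tray from where it was at the start of the episode below 0.03 m); the robot touches nothing.
It fails at once if a loose tool or part is lifted, carried or knocked more than 30 mm from its place (distance of any of terminal_a, terminal_b, gland, screwdriver, wrench, spray_can, parts_tray from where it was at the start of the episode above 0.03 m).
It also fails if it takes over 51 s, if anything falls off the work surface, if the arm or the gripper's body presses on something with over 40 N, if the wrist force passes 120 N, or if a joint passes its speed limit or range.

## Working session

There is one attempt and no reset: what is moved stays moved. The work goes in short steps, Python scripts to look and compute and a tool call to move; the robot and the scene stay as the last step left them, time stands still between calls to the robot, and variables do not carry over. Pictures are saved under pics/ and viewed, at most 10 in all, crops included, and the job is handed in when it is done.

Besides the shell and the picture viewer there is one more tool, called after ">>>" as name(argument=value, ...) on one line, values as JSON. play_rows: Moves the arm, as the interface text tells. Its arguments: {"type":"object","properties":{"deltas":{"type":"array","items":{"type":"number"}},"squeeze":{"type":"number"}},"required":["deltas"]}

```bash
mkdir -p pics
python3 - <<'E'
from cell import manip
import cv2,numpy as np
s=manip.get_state();print(s['eef_pos'],s['tool_rot'],s['opening'],s['ft_force'])
for n in('scene','top'):
    c=manip.read_camera(n);cv2.imwrite(f'pics/{n}0.png',c['pixels']);np.savez(f'{n}0.npz',**c)
    print(n,c['vfov'],c['cx'],c['cy'],c['world_from_camera'].round(3).tolist(),[k for k in c], (c['z_map']>0).mean())
E
```

```text
[ 0.14157637 -0.55668727  0.20483087] [[ 9.69204271e-01  2.46258134e-01 -1.08427467e-04]
 [ 2.46257942e-01 -9.69202742e-01  1.75234139e-03]
 [ 3.26440123e-04 -1.72507789e-03 -9.99998459e-01]] 0.08815729423663717 [ 0.14873613 -0.11732119  0.17801973]
scene 54.06840088997901 264.41802846844973 188.45878123602077 [[0.779, -0.532, 0.331, 1.005], [0.626, 0.673, -0.393, -0.44], [-0.014, 0.514, 0.858, 1.12], [0.0, 0.0, 0.0, 1.0]] ['pixels', 'z_map', 'vfov', 'cx', 'cy', 'world_from_camera'] 0.9960276285807291
top 50.49525576109713 255.15960967274728 195.75781134873876 [[0.015, 0.99, -0.137, 0.425], [-1.0, 0.016, 0.008, 0.047], [0.01, 0.137, 0.99, 1.113], [0.0, 0.0, 0.0, 1.0]] ['pixels', 'z_map', 'vfov', 'cx', 'cy', 'world_from_camera'] 0.9959259033203125
```

View pics/top0.png

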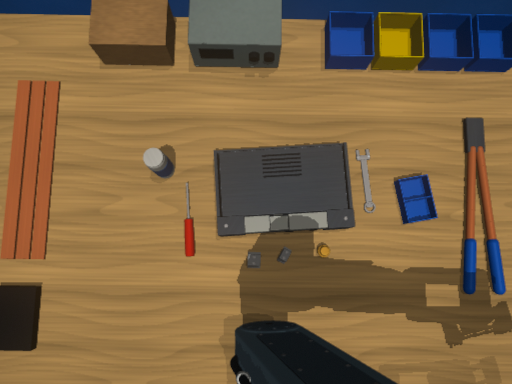

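View pics/scene0.png

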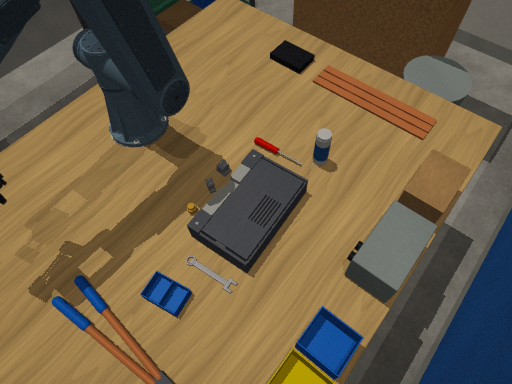

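The top view shows the box spanning columns 215–354, rows 143–235. Its grey edge is at columns 245–328, row ~222, with a darker gap around columns 270–290. The terminals are at (254,258) and (284,254), and the gland is at (324,251). I'll measure these.

```bash
cat > h.py <<'E'
import numpy as np,cv2
def cloud(c):
    z=c['z_map'];H,W=z.shape;f=H/2/np.tan(np.radians(float(c['vfov']))/2)
    u,v=np.meshgrid(np.arange(W),np.arange(H))
    P=np.stack([(u-c['cx'])/f*z,-(v-c['cy'])/f*z,-z,np.ones_like(z)],-1)
    return (P@c['world_from_camera'].T)[...,:3]
E
python3 - <<'E'
from h import *
for n in('top','scene'):
    c=np.load(n+'0.npz');P=cloud(c);img=c['pixels']
    m=((P[...,2]>.06)&(P[...,2]<.1)&(P[...,0]>.3)&(P[...,0]<.75)&(abs(P[...,1]-.0)<.3)).astype(np.uint8)
    k,l,st,_=cv2.connectedComponentsWithStats(m);i=1+st[1:,4].argmax()
    Q=P[l==i]; r=cv2.minAreaRect((Q[:,:2]*1000).astype(np.float32))
    print(n,st[i],r,np.median(Q[:,2]),cv2.boxPoints(r).round(1).tolist())
    g=(l==i)&(img.min(-1)>110); G=P[g]; print('grey',G.shape,cv2.minAreaRect((G[:,:2]*1000).astype(np.float32)),np.median(G[:,2]))
    if n=='top':
        for row in(216,220,223,226,229): print(row,[(x,int(img[row,x].mean()),int(P[row,x,2]*1000)) for x in range(238,336,3)])
        for nm,(x,y) in dict(ta=(254,258),tb=(284,254),gl=(324,251),can=(155,160),sd=(188,235),wr=(366,180)).items():print(nm,P[y,x].round(3))
        cv2.imwrite('pics/crop.png',cv2.resize(img[135:270,205:365],None,fx=4.4,fy=4.4,interpolation=2))
E
```

```text
top [  214   142   142    94 11158] ((591.6865844726562, -33.571197509765625), (223.97410583496094, 350.7176513671875), 4.505528926849365) 0.08012141285286867 [[466.29998779296875, 132.39999389648438], [493.79998779296875, -217.1999969482422], [717.0999755859375, -199.60000610351562], [689.5999755859375, 150.0]]
grey (653, 3) ((502.5575256347656, -39.42979431152344), (39.238670349121094, 307.9647521972656), 4.46368932723999) 0.08022226068069971
216 [(238, 68, 84), (241, 66, 80), (244, 62, 80), (247, 80, 3), (250, 102, 81), (253, 111, 78), (256, 128, 81), (259, 130, 80), (262, 133, 79), (265, 135, 83), (268, 126, 77), (271, 97, 64), (274, 141, 66), (277, 137, 65), (280, 115, 67), (283, 80, 65), (286, 87, 66), (289, 97, 80), (292, 89, 84), (295, 89, 81), (298, 90, 78), (301, 90, 77), (304, 107, 81), (307, 107, 81), (310, 144, 78), (313, 144, 81), (316, 145, 82), (319, 144, 81), (322, 143, 82), (325, 144, 84), (328, 70, 80), (331, 68, 82), (334, 66, 84)]
220 [(238, 69, 84), (241, 69, 82), (244, 100, 85), (247, 145, 77), (250, 145, 82), (253, 145, 76), (256, 146, 84), (259, 146, 82), (26
[... 1790 characters left out ...]
29), (313, 31, 36), (316, 31, 35), (319, 74, 0), (322, 78, 3), (325, 37, 29), (328, 46, 13), (331, 61, 7), (334, 64, -1)]
ta [0.41  0.039 0.04 ]
tb [ 0.421 -0.039  0.041]
gl [ 0.43  -0.144  0.037]
can [0.641 0.283 0.149]
sd [0.467 0.216 0.024]
wr [ 0.627 -0.267  0.009]
scene [ 187  149  121  118 6931] ((594.2296142578125, -28.506912231445312), (225.01849365234375, 353.87841796875), 4.573540210723877) 0.07975488792490482 [[468.0, 138.89999389648438], [496.20001220703125, -213.89999389648438], [720.5, -195.89999389648438], [692.2999877929688, 156.8000030517578]]
grey (326, 3) ((506.2759094238281, -35.35792541503906), (40.419639587402344, 310.761962890625), 4.66350793838501) 0.08006170386142109
```

View pics/crop.png

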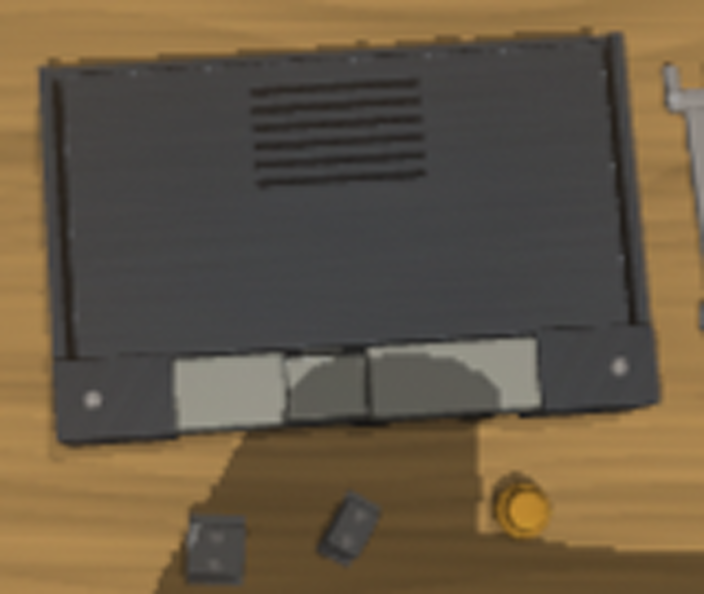

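The crop shows the edge, with the notch at crop columns 285–368. That puts its centre about 18 mm left of the edge's midpoint. The box is yawed about 4.5°, with edge_mid near (0.504, -0.0375). I'll close the fingers and travel at the current height towards the left part of the edge.

>>> play_rows(deltas=[1,31,-30,0,0,0,0,1,62,-61,0,0,0,0,1,92,-91,0,0,0,0,1,123,-122,0,0,0,0,1,154,-152,0,0,0,0,1,185,-183,0,0,0,0,1,215,-213,0,0,0,0,1,246,-244,0,0,0,0], squeeze=10)

```text
time_s: 0.9
eef_pos: [0.3203, -0.2586, 0.2055]
tool_rot: [[0.969, 0.246, 0.0], [0.246, -0.969, 0.0], [0.0, -0.0, -1.0]]
ft_force: [-0.1, -0.4, 0.9]
opening: 0.026
grip_force: 0.0
```

>>> play_rows(deltas=[1,31,-30,0,0,0,1.2,1,62,-61,0,0,0,2.4,1,92,-91,0,0,0,3.6,1,123,-122,0,0,0,4.8,1,154,-152,0,0,0,6,1,185,-183,0,0,0,7.2,1,215,-213,0,0,0,8.4,1,246,-244,0,0,0,9.7])

```text
time_s: 1.7
eef_pos: [0.4987, 0.0386, 0.2055]
tool_rot: [[0.997, 0.079, -0.0], [0.079, -0.997, -0.0], [-0.0, 0.0, -1.0]]
ft_force: [0.1, -0.8, 0.6]
opening: 0.0004
grip_force: 0.0
```

Run:
```python
from cell import manip
s=manip.get_state();print(s['time_s'],s['eef_pos'],s['tool_rot'].round(4) if hasattr(s['tool_rot'],'round') else s['tool_rot'],s['opening'],s['ft_force'],s['joint_velocities'])
```

```text
1.7 [0.49869546 0.03862409 0.20546202] [[ 9.969e-01  7.880e-02 -3.000e-04]
 [ 7.880e-02 -9.969e-01 -1.000e-04]
 [-3.000e-04  1.000e-04 -1.000e+00]] 0.000354915466127413 [ 0.0761551  -0.79614752  0.6003987 ] [ 0.86789039  0.57187651 -0.57000636 -0.00465029 -0.01161885  1.0935755 ]
```

>>> play_rows(deltas=[1,0,0,25,0,0,0,1,0,0,50,0,0,0,1,0,0,75,0,0,0,1,0,0,95,0,0,0,1,0,0,108,0,0,0,1,0,0,112,0,0,0,1,0,0,112,0,0,0,1,0,0,112,0,0,0])

```text
time_s: 2.5
eef_pos: [0.4991, 0.0367, 0.0947]
tool_rot: [[0.997, 0.079, 0.002], [0.079, -0.997, -0.0], [0.002, 0.0, -1.0]]
ft_force: [1.4, 0.8, -0.2]
opening: 0.0005
grip_force: 0.0
```

Run:
```python
from cell import manip
from h import *
s=manip.get_state();print(s['time_s'],s['eef_pos'],s['ft_force'])
a=manip.read_camera('scene')['pixels'];b=manip.read_camera('top')['pixels']
A=cv2.resize(a[130:270,170:320],(400,373));B=cv2.resize(b[150:290,210:360],(400,373))
cv2.imwrite('pics/near.png',np.hstack([A,B]))
```

```text
2.5 [0.49906391 0.03665414 0.09466103] [ 1.3585386   0.79755647 -0.15234342]
```

View pics/near.png

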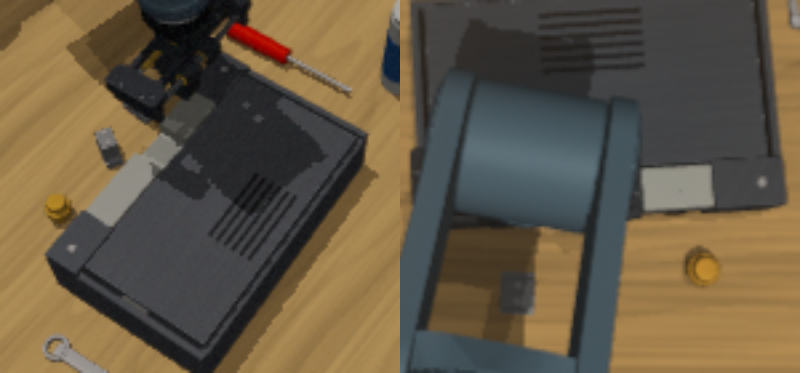

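The scene view (left half) shows the closed fingers over the left part of the grey edge near (180,115). The notch is visible to their right at about (165,150), and nothing loose is under the gripper. I'll go down gently to touch.

>>> play_rows(deltas=[1,0,0,4,0,0,0,1,0,0,7,0,0,0,1,0,0,9,0,0,0,1,0,0,11,0,0,0,1,0,0,12,0,0,0,1,0,0,12,0,0,0])

```text
time_s: 3.2
eef_pos: [0.4981, 0.0368, 0.0815]
tool_rot: [[0.997, 0.079, -0.0], [0.079, -0.997, 0.0], [-0.0, -0.0, -1.0]]
ft_force: [0.8, -0.7, -0.9]
opening: 0.0003
grip_force: 0.0
```

>>> play_rows(deltas=[1,0,0,1,0,0,0,1,0,0,1,0,0,0])

```text
time_s: 3.4
eef_pos: [0.4983, 0.0368, 0.0807]
tool_rot: [[0.997, 0.079, -0.0], [0.079, -0.997, 0.0], [-0.0, -0.0, -1.0]]
ft_force: [0.5, -0.1, 0.5]
opening: 0.0008
grip_force: 0.0
```

>>> play_rows(deltas=[1,0,0,1,0,0,0,1,0,0,1,0,0,0])

```text
time_s: 3.6
eef_pos: [0.4982, 0.0368, 0.0796]
tool_rot: [[0.997, 0.079, -0.0], [0.079, -0.997, -0.0], [-0.0, -0.0, -1.0]]
ft_force: [0.5, 0.2, 0.0]
opening: 0.0006
grip_force: 0.0
```

>>> play_rows(deltas=[1,0,0,0.5,0,0,0,1,0,0,0.5,0,0,0])

```text
time_s: 3.8
eef_pos: [0.4983, 0.0368, 0.0792]
tool_rot: [[0.997, 0.079, -0.0], [0.079, -0.997, 0.0], [-0.0, -0.0, -1.0]]
ft_force: [-0.4, 0.3, -0.8]
opening: 0.0004
grip_force: 0.0
```

>>> play_rows(deltas=[1,0,0,0.5,0,0,0,1,0,0,0.5,0,0,0])

```text
time_s: 4.0
eef_pos: [0.4982, 0.0368, 0.0787]
tool_rot: [[0.997, 0.079, -0.0], [0.079, -0.997, -0.0], [-0.0, 0.0, -1.0]]
ft_force: [0.1, -0.3, -0.8]
opening: 0.0008
grip_force: 0.0
```

>>> play_rows(deltas=[1,0,0,0.5,0,0,0,1,0,0,0.5,0,0,0])

```text
time_s: 4.2
eef_pos: [0.4982, 0.0368, 0.0782]
tool_rot: [[0.997, 0.079, -0.0], [0.079, -0.997, 0.0], [-0.0, -0.0, -1.0]]
ft_force: [0.0, 0.1, 0.4]
opening: 0.0002
grip_force: 0.0
```

>>> play_rows(deltas=[1,0,0,0.5,0,0,0,1,0,0,0.5,0,0,0])

```text
time_s: 4.4
eef_pos: [0.4982, 0.0368, 0.0777]
tool_rot: [[0.997, 0.079, -0.0], [0.079, -0.997, 0.0], [-0.0, -0.0, -1.0]]
ft_force: [-0.4, -0.0, -0.7]
opening: 0.0008
grip_force: 0.0
```

>>> play_rows(deltas=[1,0,0,0.5,0,0,0,1,0,0,1,0,0,0])

```text
time_s: 4.6
eef_pos: [0.4983, 0.0368, 0.0767]
tool_rot: [[0.997, 0.079, 0.0], [0.079, -0.997, 0.0], [0.0, -0.0, -1.0]]
ft_force: [0.1, -0.3, -0.2]
opening: 0.0002
grip_force: 0.0
```

>>> play_rows(deltas=[1,0,0,0.5,0,0,0,1,0,0,1,0,0,0])

```text
time_s: 4.8
eef_pos: [0.4983, 0.0368, 0.0757]
tool_rot: [[0.997, 0.079, -0.0], [0.079, -0.997, -0.0], [-0.0, 0.0, -1.0]]
ft_force: [0.2, 1.0, -0.2]
opening: 0.0005
grip_force: 0.0
```

Run:
```python
from cell import manip
from h import *
c=manip.read_camera('scene');a=c['pixels'];P=cloud(c)
np.savez('scene1.npz',**c)
cv2.imwrite('pics/near2.png',cv2.resize(a[140:230,180:280],(660,594),interpolation=2))
f=192/np.tan(np.radians(c['vfov'])/2)
W=np.linalg.inv(c['world_from_camera'])
def pj(p):
    q=W@np.r_[p,1];return (c['cx']+f*q[0]/-q[2],c['cy']-f*q[1]/-q[2])
u=pj(manip.get_state()['eef_pos']);print(u,((u[0]-180)*6.6,(u[1]-140)*6.6))
```

```text
(np.float64(239.68975611677718), np.float64(172.59566718489506)) (np.float64(393.95239037072935), np.float64(215.1314034203074))
```

View pics/near2.png

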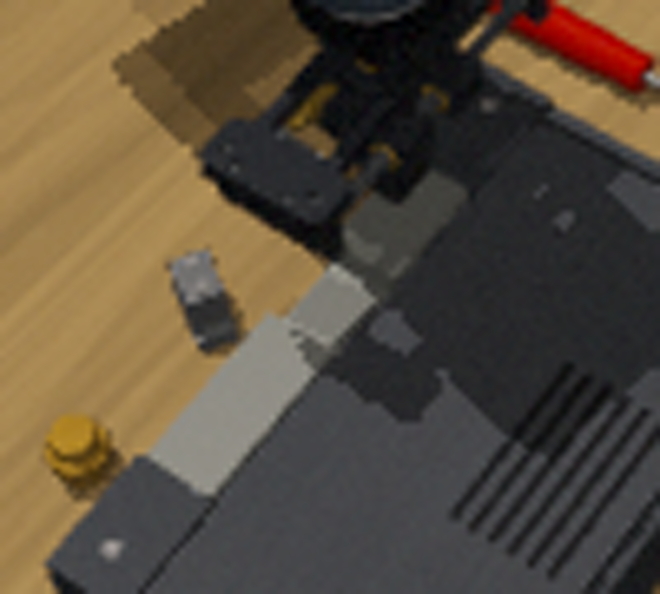

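The picture shows the fingertip near crop (400,190), over the edge and still slightly above it. I'll keep going down until contact.

>>> play_rows(deltas=[1,0,0,0.5,0,0,0,1,0,0,1,0,0,0])

```text
time_s: 5.05
eef_pos: [0.4983, 0.0368, 0.0747]
tool_rot: [[0.997, 0.079, 0.0], [0.079, -0.997, 0.0], [0.0, -0.0, -1.0]]
ft_force: [0.2, -0.2, -0.5]
opening: 0.0006
grip_force: 0.0
```

>>> play_rows(deltas=[1,0,0,0.5,0,0,0,1,0,0,1,0,0,0])

```text
time_s: 5.25
eef_pos: [0.4983, 0.0368, 0.0737]
tool_rot: [[0.997, 0.079, 0.0], [0.079, -0.997, -0.0], [0.0, 0.0, -1.0]]
ft_force: [-0.3, 0.5, -0.5]
opening: 0.0009
grip_force: 0.0
```

>>> play_rows(deltas=[1,0,0,0.5,0,0,0,1,0,0,1,0,0,0])

```text
time_s: 5.45
eef_pos: [0.4983, 0.0368, 0.0727]
tool_rot: [[0.997, 0.079, -0.0], [0.079, -0.997, 0.0], [-0.0, -0.0, -1.0]]
ft_force: [-0.9, 0.8, -0.8]
opening: 0.0008
grip_force: 0.0
```

>>> play_rows(deltas=[1,0,0,0.5,0,0,0,1,0,0,1,0,0,0])

```text
time_s: 5.65
eef_pos: [0.4983, 0.0368, 0.0717]
tool_rot: [[0.997, 0.079, 0.0], [0.079, -0.997, 0.0], [0.0, -0.0, -1.0]]
ft_force: [0.2, 0.8, -1.0]
opening: 0.0011
grip_force: 0.0
```

>>> play_rows(deltas=[1,0,0,0.5,0,0,0,1,0,0,1,0,0,0])

```text
time_s: 5.85
eef_pos: [0.4983, 0.0368, 0.0707]
tool_rot: [[0.997, 0.079, 0.0], [0.079, -0.997, -0.0], [0.0, 0.0, -1.0]]
ft_force: [0.1, -0.4, 0.3]
opening: 0.0001
grip_force: 0.0
```

>>> play_rows(deltas=[1,0,0,0.5,0,0,0,1,0,0,1,0,0,0])

```text
time_s: 6.05
eef_pos: [0.4983, 0.0368, 0.0697]
tool_rot: [[0.997, 0.079, -0.0], [0.079, -0.997, -0.0], [-0.0, 0.0, -1.0]]
ft_force: [-0.0, -0.5, -0.5]
opening: 0.0008
grip_force: 0.0
```

Run:
```python
from cell import manip
from h import *
s=manip.get_state();print(s['joint_torque'],s['wrist_torque'])
c0=np.load('scene0.npz');z0=c0['z_map']
c=manip.read_camera('scene');P=cloud(c);z=c['z_map']
m=(z0-z>.006)&(z>0)&(np.hypot(P[...,0]-.498,P[...,1]-.037)<.06)&(P[...,2]<.13)
e=np.array([.498,.037,0])
bx=np.array([.9969,.0788,0]);by=np.array([-.0788,.9969,0])
for v,u in sorted(np.argwhere(m),key=lambda i:P[i[0],i[1],2])[:25]:
    d=P[v,u]-e;print(u,v,(d@bx*1000).round(1),(d@by*1000).round(1),(P[v,u,2]*1000).round(1))
cv2.imwrite('pics/near3.png',cv2.resize(c['pixels'][150:200,210:270],(720,600),interpolation=0))
```

```text
[ 4.88625337e-04 -3.81817818e+01 -2.86669189e+01  2.86167307e-02
 -5.64201479e-02  4.21225028e-07] [ 0.06859657  0.05497448 -0.0693615 ]
226 181 -52.3 -18.8 1.1
228 181 -45.0 -16.3 4.2
224 184 -48.3 -34.8 6.2
230 182 -8.3 -43.8 67.0
236 184 13.3 -39.5 68.1
229 184 -5.6 -52.6 68.7
234 187 15.1 -52.9 69.1
233 185 8.6 -49.4 71.0
250 182 51.7 -13.2 79.7
255 176 52.2 14.6 80.4
242 170 2.8 9.9 80.6
245 177 27.5 -7.2 81.2
251 173 34.9 16.3 81.6
255 167 32.2 43.2 81.7
255 171 41.5 30.0 81.9
241 183 30.7 -33.9 82.4
237 175 1.5 -16.2 82.5
247 176 31.2 -1.1 82.5
250 173 32.7 13.9 82.8
241 172 5.7 0.5 82.8
251 179 49.0 -3.5 82.9
245 174 21.3 1.4 82.9
255 169 37.4 36.0 82.9
255 170 39.7 32.6 83.1
254 167 30.3 40.3 83.7
```

View pics/near3.png

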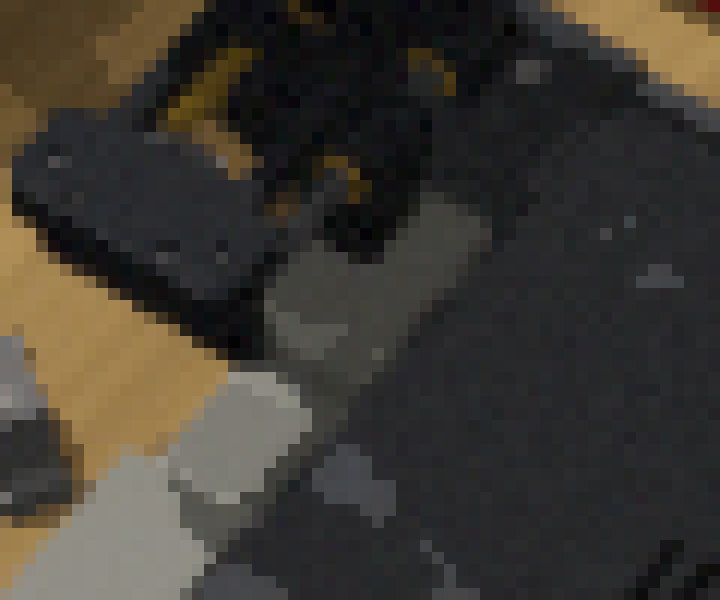

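The fingertip (image ~(240,170)) is now about level with the edge, so when closed, the tips sit about 10 mm above the nominal TCP. I'll continue in small steps.

>>> play_rows(deltas=[1,0,0,0.5,0,0,0,1,0,0,0.5,0,0,0])

```text
time_s: 6.3
eef_pos: [0.4983, 0.0368, 0.0692]
tool_rot: [[0.997, 0.079, -0.0], [0.079, -0.997, 0.0], [-0.0, -0.0, -1.0]]
ft_force: [-0.5, 0.5, -0.1]
opening: 0.0005
grip_force: 0.0
```

>>> play_rows(deltas=[1,0,0,0.5,0,0,0,1,0,0,0.5,0,0,0])

```text
time_s: 6.5
eef_pos: [0.4983, 0.0368, 0.0687]
tool_rot: [[0.997, 0.079, -0.0], [0.079, -0.997, -0.0], [-0.0, -0.0, -1.0]]
ft_force: [-0.3, -0.7, -0.2]
opening: 0.0003
grip_force: 0.0
```

>>> play_rows(deltas=[1,0,0,0.5,0,0,0,1,0,0,0.5,0,0,0])

```text
time_s: 6.7
eef_pos: [0.4982, 0.0368, 0.0682]
tool_rot: [[0.997, 0.079, -0.0], [0.079, -0.997, 0.0], [-0.0, -0.0, -1.0]]
ft_force: [0.2, 0.4, -0.1]
opening: 0.0005
grip_force: 0.0
```

>>> play_rows(deltas=[1,0,0,0.5,0,0,0,1,0,0,0.5,0,0,0])

```text
time_s: 6.9
eef_pos: [0.4983, 0.0368, 0.0677]
tool_rot: [[0.997, 0.079, -0.0], [0.079, -0.997, 0.0], [-0.0, -0.0, -1.0]]
ft_force: [-0.5, -0.5, 0.5]
opening: 0.0003
grip_force: 0.0
```

>>> play_rows(deltas=[1,0,0,0.5,0,0,0,1,0,0,0.5,0,0,0])

```text
time_s: 7.1
eef_pos: [0.4983, 0.0368, 0.0672]
tool_rot: [[0.997, 0.079, -0.0], [0.079, -0.997, 0.0], [-0.0, -0.0, -1.0]]
ft_force: [-0.8, -0.3, -0.2]
opening: 0.0003
grip_force: 0.0
```

>>> play_rows(deltas=[1,0,0,0.5,0,0,0,1,0,0,0.5,0,0,0])

```text
time_s: 7.3
eef_pos: [0.4982, 0.0368, 0.0666]
tool_rot: [[0.997, 0.079, -0.0], [0.079, -0.997, 0.0], [-0.0, -0.0, -1.0]]
ft_force: [0.3, -1.0, -1.3]
opening: 0.0001
grip_force: 0.0
```

>>> play_rows(deltas=[1,0,0,0.5,0,0,0,1,0,0,0.5,0,0,0])

```text
time_s: 7.5
eef_pos: [0.4983, 0.0368, 0.0662]
tool_rot: [[0.997, 0.079, -0.0], [0.079, -0.997, 0.0], [-0.0, -0.0, -1.0]]
ft_force: [0.7, -0.8, 0.4]
opening: 0.0008
grip_force: 0.0
```

>>> play_rows(deltas=[1,0,0,0.5,0,0,0,1,0,0,0.5,0,0,0])

```text
time_s: 7.7
eef_pos: [0.4983, 0.0368, 0.0657]
tool_rot: [[0.997, 0.079, -0.0], [0.079, -0.997, 0.0], [-0.0, -0.0, -1.0]]
ft_force: [-0.5, -0.1, -0.8]
opening: 0.0002
grip_force: 0.0
```

>>> play_rows(deltas=[1,0,0,0.5,0,0,0,1,0,0,1,0,0,0])

```text
time_s: 7.9
eef_pos: [0.4983, 0.0368, 0.0647]
tool_rot: [[0.997, 0.079, 0.0], [0.079, -0.997, -0.0], [0.0, 0.0, -1.0]]
ft_force: [-0.3, -0.1, -0.2]
opening: 0.0004
grip_force: 0.0
```

>>> play_rows(deltas=[1,0,0,0.5,0,0,0,1,0,0,1,0,0,0])

```text
time_s: 8.1
eef_pos: [0.4983, 0.0368, 0.0637]
tool_rot: [[0.997, 0.079, 0.0], [0.079, -0.997, -0.0], [0.0, 0.0, -1.0]]
ft_force: [-0.3, -0.5, 0.7]
opening: 0.0005
grip_force: 0.0
```

>>> play_rows(deltas=[1,0,0,0.5,0,0,0,1,0,0,1,0,0,0])

```text
time_s: 8.3
eef_pos: [0.4983, 0.0368, 0.0627]
tool_rot: [[0.997, 0.079, -0.0], [0.079, -0.997, 0.0], [-0.0, -0.0, -1.0]]
ft_force: [0.0, -0.4, 0.6]
opening: 0.0005
grip_force: 0.0
```

Run:
```python
from cell import manip
from h import *
s=manip.get_state();print(s['joint_torque'],s['wrist_torque'],s['ft_force'],s['eef_pos'])
c0=np.load('scene0.npz');z0=c0['z_map']
c=manip.read_camera('scene');P=cloud(c);z=c['z_map']
bx=np.array([.9969,.0788,0]);by=np.array([-.0788,.9969,0]);e=np.array([.498,.037,0])
D=(P-e);X=(D@bx)*1000;Y=(D@by)*1000
for v in range(158,182):
    print(v,[(u,round(X[v,u]),round(Y[v,u]),round(P[v,u,2]*1000),int((z0[v,u]-z[v,u])*1000)) for u in range(232,250,3)])
```

```text
[ 2.16648582e-04 -3.84106493e+01 -2.83115870e+01  2.83798599e-02
 -5.62670350e-02 -5.97976154e-06] [ 0.01682147 -0.02791069  0.00764267] [ 0.03866681 -0.37063509  0.60922539] [0.49828018 0.03682074 0.06267736]
158 [(232, -3, -23, 183, 222), (235, 5, -18, 183, 223), (238, 21, -22, 201, 245), (241, 25, -13, 193, 239), (244, 25, 0, 178, 123), (247, 31, 7, 174, -1160)]
159 [(232, 0, -27, 185, 227), (235, 8, -22, 185, 227), (238, 24, -26, 203, 249), (241, 24, -13, 188, 232), (244, 27, -3, 177, 117), (247, 29, 10, 164, 99)]
160 [(232, 2, -30, 185, 228), (235, 18, -34, 201, 244), (238, 27, -30, 204, 251), (241, 24, -13, 182, 223), (244, 33, -9, 184, 122), (247, -8, 54, 78, -3)]
161 [(232, 1, -30, 178, 211), (235, 22, -38, 205, 250), (238, 24, -28, 194, 235), (241, 27, -17, 183, 218), (244, 36, -14, 187, 128), (247, -6, 50, 79, -5)]
162 [(232, 1, -30, 173, 215), (235, 23, -40, 203, 246), (238, 24, -27, 188, 230), (241, 29, -21, 184, 124), (244, 37, -15, 184, 121), (247, -2, 46, 81, -6)]
163 [(232, 1, -30, 167, 205), (235, 25, -43, 202, 244), (238, 24, -29, 184, 223), (241, 32, -23, 184, 127)
[... 2013 characters left out ...]
, 0), (235, 0, -25, 81, 0), (238, 9, -20, 82, 2), (241, 16, -14, 79, -2), (244, 22, -6, 75, 0), (247, 32, -3, 79, 1)]
178 [(232, 37, -77, 175, 120), (235, 2, -28, 80, 0), (238, 8, -20, 75, -4), (241, 20, -19, 84, 7), (244, 26, -11, 78, -6), (247, 35, -6, 81, 1)]
179 [(232, 38, -79, 172, 119), (235, 4, -31, 79, -2), (238, 13, -26, 81, 4), (241, 19, -19, 77, -5), (244, 28, -14, 79, -3), (247, 36, -9, 79, 0)]
180 [(232, 36, -78, 164, 120), (235, 6, -33, 78, 4), (238, 15, -29, 81, 2), (241, 22, -22, 78, -1), (244, 30, -17, 78, -5), (247, 39, -12, 79, -4)]
181 [(232, -6, -36, 64, -7), (235, 3, -32, 67, 0), (238, 17, -32, 81, 1), (241, 26, -27, 81, 0), (244, 35, -23, 84, 6), (247, 41, -15, 79, 0)]
```

The depth image puts the fingertips near z≈0.098, although the state reports the TCP at 0.063. I'll raise, open, and measure the tips again to see whether closing shortens the fingers.

>>> play_rows(deltas=[1,0,0,-20,0,0,0,1,0,0,-45,0,0,0,0.5,0,0,-60,0,0,0,0,0,0,-60,0,0,0,0,0,0,-60,0,0,0,0,0,0,-60,0,0,0,0,0,0,-60,0,0,0,0,0,0,-60,0,0,0])

```text
time_s: 9.15
eef_pos: [0.4978, 0.0369, 0.1219]
tool_rot: [[0.997, 0.079, -0.001], [0.079, -0.997, 0.0], [-0.001, -0.0, -1.0]]
ft_force: [-0.6, -0.6, 0.1]
opening: 0.0463
grip_force: 0.0
```

```bash
cat > tip.py <<'E'
from cell import manip
from h import *
s=manip.get_state();t=np.array(s['eef_pos']);print(s['time_s'],t,s['opening'],s['ft_force'])
bx=np.array([.9969,.0788,0]);by=np.array([-.0788,.9969,0])
for n in('scene','top'):
    c0=np.load(n+'0.npz');c=manip.read_camera(n);P=cloud(c);z=c['z_map']
    D=(P-t);X=D@bx*1000;Y=D@by*1000;Z=P[...,2]*1000
    m=(c0['z_map']-z>.012)&(z>0)&(abs(X)<16)&(abs(Y)<75)&(Z<260)&(Z>70)
    print(n,m.sum())
    for y in range(-70,70,10):
        k=m&(Y>=y)&(Y<y+10)
        if k.sum(): zz=np.sort(Z[k]);print(' Y',y,'n',k.sum(),'z lowest',zz[:6].round(),'X',X[k].min().round(),X[k].max().round())
E
python3 tip.py
```

```text
9.15 [0.49775093 0.0368956  0.12186619] 0.046278760568673624 [-0.64678706 -0.60005704  0.13072382]
scene 189
 Y -70 n 5 z lowest [257. 258. 259. 260. 260.] X -7.0 9.0
 Y -60 n 9 z lowest [240. 242. 242. 242. 242. 245.] X -16.0 7.0
 Y -50 n 25 z lowest [240. 240. 240. 241. 241. 241.] X -15.0 7.0
 Y -40 n 50 z lowest [157. 158. 161. 162. 162. 163.] X -15.0 14.0
 Y -30 n 30 z lowest [157. 163. 166. 170. 173. 177.] X -15.0 13.0
 Y -10 n 3 z lowest [248. 251. 258.] X -11.0 2.0
 Y 20 n 35 z lowest [153. 154. 156. 157. 158. 159.] X -6.0 13.0
 Y 30 n 27 z lowest [156. 163. 163. 167. 168. 168.] X -1.0 15.0
 Y 40 n 2 z lowest [181. 196.] X 11.0 13.0
 Y 60 n 1 z lowest [259.] X 16.0 16.0
top 0
```

>>> play_rows(deltas=[0,0,0,0,0,0,0,0,0,0,0,0,0,0,0,0,0,0,0,0,0,0,0,0,0,0,0,0,0,0,0,0,0,0,0])

```text
time_s: 9.75
eef_pos: [0.4983, 0.0368, 0.1228]
tool_rot: [[0.997, 0.079, 0.0], [0.079, -0.997, -0.0], [0.0, 0.0, -1.0]]
ft_force: [-0.1, -0.4, 0.3]
opening: 0.0881
grip_force: 0.0
```

```bash
python3 tip.py
python3 - <<'E'
from cell import manip
print([a for a in dir(manip) if a[0]!='_'],manip.hold_point_z)
import cv2
cv2.imwrite('pics/open.png',cv2.resize(manip.read_camera('scene')['pixels'][90:215,160:290],(780,594),interpolation=cv2.INTER_AREA))
E
```

```text
9.75 [0.49832309 0.03681953 0.12277421] 0.08808222190576066 [-0.09124931 -0.43900318  0.33330584]
scene 102
 Y -70 n 1 z lowest [260.] X -1.0 -1.0
 Y -60 n 13 z lowest [161. 163. 163. 167. 167. 171.] X -15.0 14.0
 Y -50 n 10 z lowest [158. 160. 167. 168. 169. 241.] X -14.0 12.0
 Y -40 n 3 z lowest [235. 252. 253.] X -16.0 -15.0
 Y -30 n 12 z lowest [253. 253. 254. 254. 254. 255.] X -14.0 11.0
 Y -20 n 5 z lowest [258. 258. 259. 259. 260.] X -16.0 1.0
 Y -10 n 2 z lowest [249. 250.] X -11.0 -6.0
 Y 40 n 30 z lowest [154. 155. 159. 160. 161. 162.] X -6.0 12.0
 Y 50 n 26 z lowest [155. 155. 161. 162. 165. 167.] X 0.0 14.0
top 0
['IKError', 'close_job', 'get_state', 'hold_point_z', 'read_camera'] 0.0187
```

View pics/open.png

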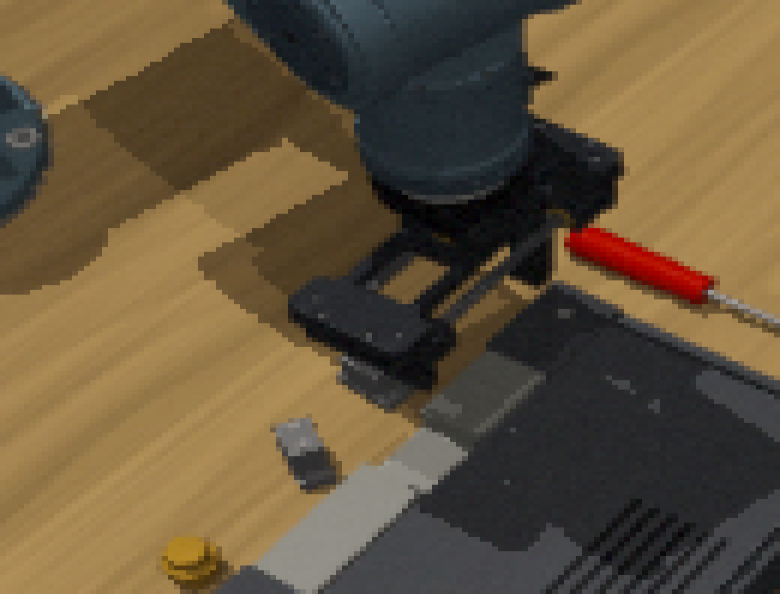

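With the gripper open, the picture shows the tips well above the edge at crop (425,380) and (540,275). Depth gives z≈0.154 at every opening, so the reported height reads about 32 mm low. I'll expect contact near a reported z of 0.048, rely on the force readings, and close and go down again.

>>> play_rows(deltas=[1,0,0,0,0,0,0,1,0,0,10,0,0,0,1,0,0,25,0,0,0,1,0,0,40,0,0,0,1,0,0,55,0,0,0,1,0,0,63,0,0,0,1,0,0,67,0,0,0,1,0,0,69,0,0,0])

```text
time_s: 10.7
eef_pos: [0.4982, 0.0368, 0.0534]
tool_rot: [[0.997, 0.079, -0.0], [0.079, -0.997, 0.0], [-0.0, -0.0, -1.0]]
ft_force: [-0.0, -0.5, 0.8]
opening: 0.0262
grip_force: 0.0
```

>>> play_rows(deltas=[1,0,0,0.5,0,0,0,1,0,0,1,0,0,0,1,0,0,1,0,0,0])

```text
time_s: 11.0
eef_pos: [0.4987, 0.0368, 0.0532]
tool_rot: [[0.997, 0.079, 0.001], [0.079, -0.997, -0.0], [0.001, 0.0, -1.0]]
ft_force: [0.9, 0.8, 0.2]
opening: 0.0024
grip_force: 0.0
```

>>> play_rows(deltas=[1,0,0,0.5,0,0,0,1,0,0,1,0,0,0])

```text
time_s: 11.2
eef_pos: [0.4985, 0.0368, 0.0519]
tool_rot: [[0.997, 0.079, 0.0], [0.079, -0.997, -0.0], [0.0, 0.0, -1.0]]
ft_force: [-0.0, -0.7, 1.0]
opening: 0.0004
grip_force: 0.0
```

>>> play_rows(deltas=[1,0,0,0.5,0,0,0,1,0,0,1,0,0,0])

```text
time_s: 11.4
eef_pos: [0.4983, 0.0368, 0.0507]
tool_rot: [[0.997, 0.079, 0.0], [0.079, -0.997, 0.0], [0.0, -0.0, -1.0]]
ft_force: [-0.0, 0.1, -0.6]
opening: 0.0004
grip_force: 0.0
```

>>> play_rows(deltas=[1,0,0,0.5,0,0,0,1,0,0,1,0,0,0])

```text
time_s: 11.6
eef_pos: [0.4983, 0.0368, 0.0497]
tool_rot: [[0.997, 0.079, -0.0], [0.079, -0.997, -0.0], [-0.0, 0.0, -1.0]]
ft_force: [0.4, -0.9, -0.4]
opening: 0.0009
grip_force: 0.0
```

>>> play_rows(deltas=[1,0,0,0.5,0,0,0,1,0,0,1,0,0,0])

```text
time_s: 11.8
eef_pos: [0.4983, 0.0368, 0.0487]
tool_rot: [[0.997, 0.079, -0.0], [0.079, -0.997, 0.0], [-0.0, -0.0, -1.0]]
ft_force: [-0.3, 0.3, -0.5]
opening: 0.0005
grip_force: 0.0
```

>>> play_rows(deltas=[1,0,0,0.5,0,0,0,1,0,0,0.5,0,0,0])

```text
time_s: 12.0
eef_pos: [0.4982, 0.0368, 0.0481]
tool_rot: [[0.997, 0.079, -0.0], [0.079, -0.997, 0.0], [-0.0, -0.0, -1.0]]
ft_force: [0.3, 1.1, 0.3]
opening: 0.0005
grip_force: 0.0
```

>>> play_rows(deltas=[1,0,0,0.5,0,0,0,1,0,0,0.5,0,0,0])

```text
time_s: 12.2
eef_pos: [0.4983, 0.0368, 0.0477]
tool_rot: [[0.997, 0.079, -0.0], [0.079, -0.997, 0.0], [-0.0, -0.0, -1.0]]
ft_force: [0.6, -1.1, -0.2]
opening: 0.0004
grip_force: 0.0
```

>>> play_rows(deltas=[1,0,0,0.5,0,0,0,1,0,0,0.5,0,0,0])

```text
time_s: 12.4
eef_pos: [0.4983, 0.0368, 0.0476]
tool_rot: [[0.997, 0.08, -0.0], [0.08, -0.997, -0.0], [-0.0, 0.0, -1.0]]
ft_force: [-2.1, 0.1, 5.0]
opening: 0.0001
grip_force: 2.4
```

>>> play_rows(deltas=[1,0,0,0.5,0,0,0,1,0,0,0.5,0,0,0])

```text
time_s: 12.6
eef_pos: [0.4984, 0.0368, 0.0476]
tool_rot: [[0.997, 0.08, -0.0], [0.08, -0.997, -0.0], [-0.0, 0.0, -1.0]]
ft_force: [-4.2, -0.5, 10.0]
opening: 0.0007
grip_force: 4.9
```

>>> play_rows(deltas=[1,0,0,0.5,0,0,0,1,0,0,0.5,0,0,0])

```text
time_s: 12.8
eef_pos: [0.4984, 0.0368, 0.0476]
tool_rot: [[0.997, 0.08, -0.0], [0.08, -0.997, -0.0], [-0.0, 0.0, -1.0]]
ft_force: [-7.0, 1.5, 14.0]
opening: 0.0005
grip_force: 7.2
```

>>> play_rows(deltas=[1,0,0,0.5,0,0,0,1,0,0,0.5,0,0,0])

```text
time_s: 13.0
eef_pos: [0.4984, 0.0368, 0.0475]
tool_rot: [[0.997, 0.08, -0.0], [0.08, -0.997, -0.0], [-0.0, 0.0, -1.0]]
ft_force: [-7.9, -0.2, 18.3]
opening: 0.0007
grip_force: 9.6
```

```bash
python3 tip.py
```

```text
13.0 [0.49841146 0.03684518 0.04751794] 0.0007265440229528377 [-7.92934708 -0.22441117 18.2815293 ]
scene 250
 Y -70 n 24 z lowest [183. 184. 186. 186. 186. 186.] X -16.0 15.0
 Y -60 n 7 z lowest [181. 182. 185. 188. 188. 189.] X -15.0 -12.0
 Y -50 n 12 z lowest [170. 172. 173. 173. 174. 176.] X -16.0 -10.0
 Y -40 n 46 z lowest [153. 157. 159. 162. 162. 167.] X -16.0 16.0
 Y -30 n 70 z lowest [144. 150. 150. 151. 151. 153.] X -15.0 16.0
 Y -20 n 46 z lowest [ 90.  95.  96.  99. 101. 102.] X -16.0 14.0
 Y -10 n 15 z lowest [ 90.  91.  93. 103. 176. 177.] X -10.0 14.0
 Y 0 n 2 z lowest [142. 148.] X 12.0 13.0
 Y 10 n 3 z lowest [ 89.  92. 100.] X 10.0 14.0
 Y 60 n 1 z lowest [187.] X 15.0 15.0
top 0
```

Contact at reported z=0.0476 (about 10 N/mm). I'll ease to about 4 N and slide right along the edge (tool +y).

>>> play_rows(deltas=[1,0,0,-1.4,0,0,0,1,0,0,-1.4,0,0,0,1,0,5,-1.4,0,0,0,1,0,10,-1.4,0,0,0,1,0,15,-1.4,0,0,0,1,0,20,-1.4,0,0,0,1,0,25,-1.4,0,0,0,1,0,25,-1.4,0,0,0])

```text
time_s: 13.9
eef_pos: [0.5009, 0.0114, 0.0474]
tool_rot: [[0.997, 0.079, 0.001], [0.079, -0.997, -0.0], [0.001, 0.0, -1.0]]
ft_force: [-0.5, 0.3, 4.6]
opening: 0.0002
grip_force: 2.5
```

>>> play_rows(deltas=[1,0,5,0,0,0,0,1,0,10,0,0,0,0,1,0,15,0,0,0,0,1,0,20,0,0,0,0,1,0,20,0,0,0,0])

```text
time_s: 14.4
eef_pos: [0.5016, -0.0087, 0.0467]
tool_rot: [[0.997, 0.079, -0.001], [0.079, -0.997, -0.0], [-0.001, 0.0, -1.0]]
ft_force: [0.3, 0.8, -0.3]
opening: 0.0006
grip_force: 0.0
```

>>> play_rows(deltas=[1,0,2,0,0,0,0,1,0,3,0,0,0,0,1,0,3,0,0,0,0])

```text
time_s: 14.7
eef_pos: [0.5019, -0.0111, 0.0469]
tool_rot: [[0.997, 0.079, -0.0], [0.079, -0.997, 0.0], [-0.0, -0.0, -1.0]]
ft_force: [-0.6, -0.2, -0.0]
opening: 0.0005
grip_force: 0.0
```

The force vanished and the tip dropped, so it is in the notch. I'll move a few mm further to centre, then go down to the tongue.

>>> play_rows(deltas=[1,0,2,0,0,0,0,1,0,4,0,0,0,0,1,0,6,0,0,0,0,1,0,6,0,0,0,0])

```text
time_s: 15.1
eef_pos: [0.5027, -0.0173, 0.0472]
tool_rot: [[0.997, 0.079, 0.0], [0.079, -0.997, -0.0], [0.0, 0.0, -1.0]]
ft_force: [0.4, 0.9, 0.0]
opening: 0.0003
grip_force: 0.0
```

>>> play_rows(deltas=[1,0,0,2,0,0,0,1,0,0,5,0,0,0,1,0,0,8,0,0,0,1,0,0,10,0,0,0,1,0,0,11,0,0,0,1,0,0,11,0,0,0])

```text
time_s: 15.7
eef_pos: [0.5024, -0.0169, 0.0359]
tool_rot: [[0.997, 0.079, -0.0], [0.079, -0.997, 0.0], [-0.0, -0.0, -1.0]]
ft_force: [-0.8, 0.2, -0.6]
opening: 0.0004
grip_force: 0.0
```

>>> play_rows(deltas=[1,0,0,1,0,0,0,1,0,0,2,0,0,0,1,0,0,3,0,0,0,1,0,0,4,0,0,0,1,0,0,4,0,0,0])

```text
time_s: 16.2
eef_pos: [0.5027, -0.017, 0.0323]
tool_rot: [[0.997, 0.079, 0.0], [0.079, -0.997, -0.0], [0.0, 0.0, -1.0]]
ft_force: [-1.3, -0.4, 4.0]
opening: 0.0005
grip_force: 1.7
```

On the tongue. I'll press it fully down.

>>> play_rows(deltas=[1,0,0,1,0,0,0,1,0,0,2,0,0,0,1,0,0,3,0,0,0,1,0,0,4,0,0,0,1,0,0,5,0,0,0,1,0,0,5.4,0,0,0,1,0,0,5.4,0,0,0])

```text
time_s: 16.9
eef_pos: [0.5026, -0.0171, 0.0272]
tool_rot: [[0.997, 0.08, -0.0], [0.08, -0.997, -0.0], [-0.0, 0.0, -1.0]]
ft_force: [-4.1, 0.8, 9.0]
opening: 0.0005
grip_force: 4.6
```

>>> play_rows(deltas=[1,0,0,0.3,0,0,0,1,0,0,0.3,0,0,0,1,0,0,0.3,0,0,0,1,0,0,0.3,0,0,0,1,0,0,0.3,0,0,0])

```text
time_s: 17.4
eef_pos: [0.5025, -0.0171, 0.0271]
tool_rot: [[0.997, 0.08, -0.0], [0.08, -0.997, -0.0], [-0.0, 0.0, -1.0]]
ft_force: [-4.7, 1.1, 11.4]
opening: 0.0006
grip_force: 5.8
```

>>> play_rows(deltas=[1,0,0,-3,0,0,0,1,0,0,-8,0,0,0,1,0,0,-15,0,0,0,1,0,0,-25,0,0,0,1,0,0,-45,0,0,0,1,0,0,-75,0,0,0,1,0,0,-110,0,0,0,1,0,0,-140,0,0,0])

```text
time_s: 18.2
eef_pos: [0.5027, -0.017, 0.1686]
tool_rot: [[0.997, 0.079, 0.001], [0.079, -0.997, -0.0], [0.001, 0.0, -1.0]]
ft_force: [1.0, 0.2, 0.1]
opening: 0.0005
grip_force: 0.0
```

>>> play_rows(deltas=[1,-20,30,0,0,0,0,1,-40,60,0,0,0,0,1,-60,100,0,0,0,0,1,-80,140,0,0,0,0,1,-100,180,0,0,0,0,1,-120,220,0,0,0,0,1,-120,220,0,0,0,0,1,-120,220,0,0,0,0])

```text
time_s: 19.0
eef_pos: [0.4001, -0.2464, 0.1667]
tool_rot: [[0.997, 0.077, 0.0], [0.077, -0.997, 0.0], [0.0, -0.0, -1.0]]
ft_force: [0.2, -0.1, -0.4]
opening: 0.0006
grip_force: 0.0
```

Run:
```python
from cell import manip
from h import *
s=manip.get_state();print(s['time_s'],s['eef_pos'],s['ft_force'],np.abs(s['joint_velocities']).max())
c=manip.read_camera('top');b=c['pixels'];a=manip.read_camera('scene')['pixels']
cv2.imwrite('pics/end.png',np.hstack([cv2.resize(a[120:290,150:330],(400,378)),cv2.resize(b[110:280,190:370],(400,378))]))
P=cloud(c)
print((P[219:228,273:286,2].mean()*1000).round(1))
```

```text
19.0 [ 0.40005714 -0.24639265  0.16672074] [ 0.21425305 -0.14370497 -0.43148966] 0.04938332606010091
84.0
```

View pics/end.png

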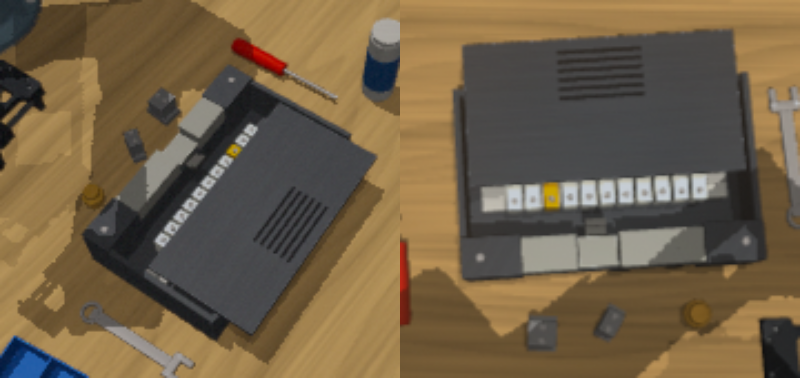

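Both views show the cover slid back with the terminal strip exposed (right half, row ~195). The loose parts are in place and the gripper is clear of the box. Handing in.

```bash
python3 -c "
from cell import manip
print(manip.close_job())"
```

```text
the job is handed in; nothing more can be done
None
```

The control box is open: I touched the left of the edge, slid right into the notch and pressed the tongue to its stop. The cover slid back and stayed open, no loose part shows any sign of having moved, and the arm is clear; the job was handed in at about 19 s, with no verdict returned.

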